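# Close the desk power box with its cover plate

## Task

One of the two power boxes on the desk is still open, with its dark push latch standing up out of the top. Pick up the loose oblong white cover plate, lay it centred and square over that latch, and press it down until it sits flat and level on the box's top all round, then let go. Do not knock over or shove the drinking glass.

Things in the scene. Friction and masses are not known exactly. Their poses are not given: they have to be found in the camera images.
- cover: The loose cover plate: a plain white plastic slab, 60 mm (its x) by 100 mm (its y) by 10 mm thick, about 70 g, lying flat on the desk. Origin: centre of its underside; z up. Grip it by its edges across the 60 mm. Near it lie a white square plate (60 x 60 mm) and a round cork coaster (92 mm), not to be used.
- port (a point): Centre of the open power box's opening, level with the box's flat top, 50 mm above the desk; y runs along the length of box and opening, z up. The box is fixed, grey, 120 mm (x) by 150 mm (y); opening 43 x 81 mm. The other box is alike but already has its cover plate.
- latch (a joint): Push latch in the opening: flat-topped dark rubber block, 38 mm (port x) by 76 mm (port y), sliding straight up and down; it carries the cover. In m: 0 = up, top 10 mm above the box's top; 0.010 = fully down, tops level; starts at 0 to 0.002. It yields to a push of about 8 N and stays where left; the plate's weight alone does not move it.
- glass: The drinking glass, to be left standing: a clear round tumbler, 68 mm across and 110 mm tall, between the two boxes. Origin: centre of its underside; z up.

How it is judged:
By the outcome, as a careful person would: the job done as asked, in the order asked, and still so for the second after the job is handed in, with the robot touching nothing.
It also fails if it takes over 45 s, if anything falls off the work surface, if the arm or the gripper's body presses on something with over 40 N, if the wrist force passes 120 N, or if a joint passes its speed limit or range.

## Robot

A 6-joint arm with a two-finger parallel gripper is mounted at the origin on the work surface. World frame = base frame: x ahead of the robot, y to its left, z up, the work surface at z = 0. Lengths are in m, angles in degrees, forces in N, time in s.
With the tool pointing down it reaches from about 0.325 to 0.9 m from the base axis. Payload 6.1 kg.
Tool frame: the origin (TCP) lies at the centre of the arm's flange, where the gripper is bolted on; the fingertips stand 173 mm ahead of it and the grasp point (between the pads) lies 155 mm ahead of it (env.hold_point_z is the distance from the TCP to the grasp point, in m); z points along the fingers, y is the line along which they close (so a half turn about z gives the same grasp; the last joint's range is limited). The gripper opens to 85 mm and grips with 20 to 120 N. Pads are 22 mm wide; open, the fingers measure 114 mm over their backs; the gripper's body (76 mm by 85 mm) begins 54 mm behind the grasp point. The pads swing forward as they close: fully open they stand 13 mm farther back than shut.
Start: joints at [-79.475, 12.628, 87.462, -0, 79.91, -7.225], TCP at [0.191, -0.595, 0.405] pointing down, gripper open.
Joint ranges: [-170.65, 170.65], [-52.31, 119.04], [5.05, 147.46], [-71.25, 251.25], [11.57, 151.72], [-153.62, 153.62]. Speed limits (degrees/s): [147.25, 147.25, 172.46, 180, 180, 180].

## Interface

Orientations are given as [roll, pitch, yaw] about the fixed x, y, z axes, in that order (R = Rz(yaw) Ry(pitch) Rx(roll)).
In Python, from station import env gives the robot as it stands.
- The arm moves only by the tool play_rows, never from a script. Its argument "series" is a list of rows, each a list of 7 numbers: the shift along the tool's x, y, z in mm, then the turn, a rotation vector about the tool's x, y, z in degrees, then the opening in per cent of the stroke, from 0 (shut) to 100 (fully open). In form: [[x, y, z, wx, wy, wz, hand], ...]. A call has 1 to 20 rows; each row is the pose to reach, as a shift and turn from the pose commanded when the call began, along the tool's axes at that moment; what a row does not reach only later rows make up. A row lasts 1/12 s, in which the tool goes at most 41.7 mm and 7.16 degrees, less where a joint would pass 70% of its speed; a pose out of reach is approached as far as the arm can. A call with a gripper value outside its range is refused whole. The fingers move at their own pace and stop on an object; the grip force is fixed at half the most. Time passes only in rows, so rows that repeat a pose let the fingers close. It gives the time, the measured TCP pose, the force, the opening and the grip force at its end, in the units of the state.
- env.get_state(): the state, without advancing time (a new reading comes with each control period).
- env.capture(name): name is "scene" or "top"; returns (picture, depth): 420x560x3 uint8, red, green, blue; 420x560 float32, m along the optical axis (not along the pixel's ray), 0 where there is no reading.
- env.camera_model(name): a dict with "fx", "fy", "cx", "cy" (pixels), "R" (3x3) and "t" (3): a world point X has camera coordinates R X + t. Camera axes: x right, y down, z forward; pixel columns grow to the right and rows downward; lengths in m; the calibration is good to about 2 mm. A picture is of the moment at which its call begins. camera_model takes no time and is no camera call.
- env.finish_job(): hands the job in; it is judged then, once.
The state is a dict: "time_s": time; "joints": joint angles; "joint_vel": joint speeds; "joint_efforts": joint torques, N m; "position": TCP position; "ee_rot": TCP orientation; "force": force on the tool from outside, world axes, zero at the start; "wrist_torque": the same for the moment, N m; "finger_gap": finger opening in m; "finger_force": force on a finger pad.
Only numpy, scipy, OpenCV 4.12 (cv2) and the standard library are available. Lean on these libraries where they do the work, as an engineer would, in place of code of your own. Each camera call takes 0.05 s, during which the arm holds its last target. There are 200 camera calls.

## Working session

There is one attempt and no reset: what is moved stays moved. The work goes in short steps, Python scripts to look and compute and a tool call to move; the robot and the scene stay as the last step left them, time stands still between calls to the robot, and variables do not carry over. Pictures are saved under pics/ and viewed, at most 10 in all, crops included, and the job is handed in when it is done.

Besides the shell and the picture viewer there is one more tool, called after "Call:" as name(argument=value, ...), one argument or row to a line, values as JSON. play_rows: Moves the arm, as the interface text tells. Its arguments: {"type":"object","properties":{"series":{"type":"array","items":{"type":"array","items":{"type":"number"}}}},"required":["series"]}

```bash
mkdir -p pics; cat > h.py <<'E'
import numpy as np, cv2
from station import env
def cap(n,f):
    p,d=env.capture(n); cv2.imwrite('pics/'+f+'.png',p[:,:,::-1]); np.savez('pics/'+f,p=p,d=d); return p,d
def world(n,d):
    m=env.camera_model(n); R=np.array(m['R']);t=np.array(m['t'])
    v,u=np.mgrid[:d.shape[0],:d.shape[1]]
    X=np.stack([(u-m['cx'])/m['fx']*d,(v-m['cy'])/m['fy']*d,d],-1)
    return (X-t)@R
def ray(n,uv,z):
    m=env.camera_model(n); R=np.array(m['R']);t=np.array(m['t']); uv=np.atleast_2d(uv).astype(float)
    r=np.c_[(uv[:,0]-m['cx'])/m['fx'],(uv[:,1]-m['cy'])/m['fy'],np.ones(len(uv))]@R
    c=-R.T@t
    return c+r*((z-c[2])/r[:,2])[:,None]
E
python3 - <<'E'
from h import *
for n in('top','scene'):
    p,d=cap(n,n+'0'); m=env.camera_model(n); print(n,-np.array(m['R']).T@m['t'],m['fx'])
print(env.get_state(), env.hold_point_z)
E
```

```text
top [4.98329249e-01 2.01072602e-04 9.83133809e-01] 515.4603582847724
scene [ 1.30363412 -0.04187445  0.7191838 ] 458.66269117483
{'time_s': 0.1, 'joints': array([-7.94742861e+01,  1.26713211e+01,  8.75213569e+01, -1.23938297e-03,
        7.99125680e+01, -7.22531985e+00]), 'joint_vel': array([-0.07519783, -0.13032579, -0.22133019,  0.08589038, -0.00758966,
       -0.04853018]), 'joint_efforts': array([ 5.81099448e-04, -4.98244429e+01, -3.90545475e+01, -2.44839866e-04,
        5.72159232e-03, -9.92502081e-07]), 'position': array([ 0.19049283, -0.59498982,  0.40368207]), 'ee_rot': array([-1.79895436e+02, -1.20268078e-02,  1.77512410e+01]), 'force': array([0.23261014, 0.48115405, 0.77688053]), 'wrist_torque': array([-0.01895298,  0.0038777 ,  0.00362079]), 'finger_force': 0.0, 'finger_gap': 0.08557914779388426} 0.1547
```

View pics/top0.png

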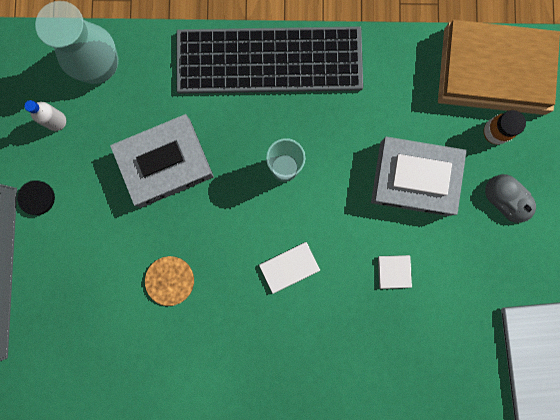

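View pics/scene0.png

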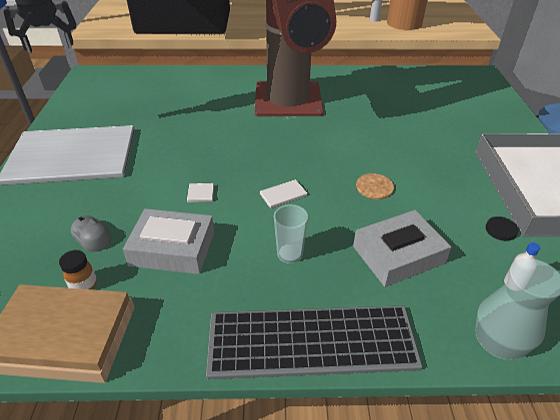

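The top view shows the open box with its dark latch at about (160,160), the loose oblong cover at (290,268), the glass at (285,160), the square decoy at (395,272) and the cork at (169,281). The closed box is at (420,175). The scene view agrees.

```bash
cat > m.py <<'E'
from h import *
def rect(n,mask,z,uv):
    k,l,s,c=cv2.connectedComponentsWithStats(mask.astype(np.uint8))
    i=l[uv[1],uv[0]]
    cs,_=cv2.findContours((l==i).astype(np.uint8),cv2.RETR_EXTERNAL,cv2.CHAIN_APPROX_NONE)
    P=ray(n,max(cs,key=cv2.contourArea)[:,0],z)[:,:2]
    (c,wh,a)=cv2.minAreaRect((P*1000).astype(np.float32))
    if wh[0]>wh[1]: a-=90   # a = direction of short side
    return np.round(c,1),np.round(wh,1),round((a+90)%180-90,2)
E
python3 - <<'E'
from m import *
for n,uc,ul,ub in(('top',(290,268),(160,160),(130,160)),('scene',(284,193),(404,237),(370,240))):
    z=np.load(f'pics/{n}0.npz'); p=z['p'].astype(int); d=z['d']
    W=world(n,d); mn=p.min(2); mx=p.max(2)
    print(n,'cover',rect(n,mn>170,.010,uc), 'z',W[uc[1],uc[0]])
    print('latch',rect(n,mx<70,.060,ul), 'z',W[ul[1],ul[0]])
    m=(abs(W[...,2]-.052)<.014)&(W[...,1]>.1)&(W[...,0]>.4)&(W[...,0]<.75)&(W[...,1]<.4)&(d>0)
    print('box',rect(n,m,.05,ub),'z',W[ub[1],ub[0]])
    m=(abs(W[...,2]-.052)<.014)&(W[...,1]<-.15)&(W[...,0]>.4)&(W[...,0]<.75)
    print(np.median(W[m],0))
g=ray('top',[[285,160]],.1);print('glass',g, ray('top',[[285,166]],0.0))
E
```

```text
top cover (array([465.5, -21.5]), array([58.7, 98.3]), 26.52) z [ 0.46378912 -0.02313346  0.01159517]
latch (array([657.6, 218.9]), array([40.8, 85.2]), 23.72) z [0.6566548  0.21528063 0.06062975]
box (array([659.5, 217. ]), array([124.5, 151.3]), 23.64) z [0.65780614 0.27268008 0.04979983]
[ 0.63535798 -0.26312036  0.05207565]
scene cover (array([463.8, -24.7]), array([ 64. , 103.7]), 29.82) z [ 0.46899965 -0.01982327  0.01146073]
latch (array([663.8, 215.7]), array([44.8, 84.8]), 23.58) z [0.66566459 0.21681863 0.0608206 ]
box (array([662.7, 215.1]), array([130.2, 158.7]), 23.95) z [0.66341834 0.1500671  0.05054959]
[ 0.6530542  -0.26591775  0.05196584]
glass [[ 0.65268802 -0.01034973  0.1       ]] [[ 0.6584787  -0.01167964  0.        ]]
```

```bash
cat > go.py <<'E'
import sys
from h import *
from scipy.spatial.transform import Rotation as Ro
def to(x,y,z,yaw):
    s=env.get_state(); R=Ro.from_euler('xyz',s['ee_rot'],degrees=True)
    d=R.inv().apply(np.array([x,y,z])-s['position'])*1000
    w=(R.inv()*Ro.from_euler('xyz',[180,0,yaw],degrees=True)).as_rotvec(degrees=True)
    print('t',round(s['time_s'],2),'pos',s['position'].round(4),s['ee_rot'].round(2),'F',s['force'].round(1),'gap',round(s['finger_gap'],4),'\n shift',d.round(1),'turn',w.round(2))
if __name__=='__main__': to(*map(float,sys.argv[1:]))
E
python3 go.py .465 -.022 .30 116.6
```

```text
t 0.1 pos [ 0.1905 -0.595   0.4037] [-1.799e+02 -1.000e-02  1.775e+01] F [0.2 0.5 0.8] gap 0.0856 
 shift [ 436.1 -461.8  104.6] turn [-7.000e-02 -1.000e-01 -9.885e+01]
```

Call:
play_rows(
  series=[
    [25,-26,6,0,0,-6,80],
    [50,-53,12,0,0,-12,80],
    [77,-81,18,0,0,-18,80],
    [104,-110,25,0,0,-24,80],
    [131,-139,31,0,0,-30,80],
    [158,-167,38,0,0,-36,80],
    [185,-196,44,0,0,-42,80],
    [212,-225,51,0,0,-48,80],
    [239,-253,57,0,0,-54,80],
    [266,-282,64,0,0,-60,80],
    [293,-310,70,0,0,-66,80],
    [320,-339,77,0,0,-72,80],
    [347,-367,83,0,0,-78,80],
    [374,-396,90,0,0,-84,80],
    [400,-423,96,0,0,-90,80],
    [420,-445,101,0,0,-96,80],
    [436,-462,105,0,0,-98.8,80],
    [436,-462,105,0,0,-98.8,80],
    [436,-462,105,0,0,-98.8,80],
    [436,-462,105,0,0,-98.8,80],
  ],
)

```text
time_s: 1.77
position: [0.4646, -0.0226, 0.2995]
ee_rot: [-179.9, -0.0, 116.5]
force: [0.1, -0.1, 0.0]
finger_gap: 0.0685
finger_force: 0.0
```

```bash
python3 - <<'E'
from h import *
from go import to
to(.465,-.022,.22,116.6)
p,d=cap('scene','s1'); W=world('scene',d)
m=(W[...,2]>.06)&(W[...,2]<.3)&(np.hypot(W[...,0]-.465,W[...,1]+.022)<.09)&(d>0)
for h in np.arange(.10,.17,.005):
    k=m&(abs(W[...,2]-h)<.0025)
    if k.any():print(round(h,3),k.sum(),W[k].min(0).round(3),W[k].max(0).round(3))
cv2.imwrite('pics/s1c.png',cv2.resize(p[40:240,190:390,::-1],(600,600)))
E
```

```text
t 1.77 pos [ 0.4646 -0.0226  0.2995] [-1.7995e+02 -1.0000e-02  1.1652e+02] F [ 0.1 -0.1  0. ] gap 0.0685 
 shift [ 0.4  0.7 79.5] turn [-0.05 -0.01 -0.08]
0.135 14 [ 0.427 -0.045  0.135] [0.502 0.002 0.137]
0.14 24 [ 0.427 -0.05   0.138] [ 0.504 -0.002  0.142]
0.145 35 [ 0.428 -0.05   0.143] [0.51  0.004 0.147]
0.15 39 [ 0.427 -0.049  0.148] [0.509 0.004 0.152]
0.155 40 [ 0.428 -0.049  0.153] [0.51  0.004 0.157]
0.16 38 [ 0.428 -0.049  0.158] [0.51  0.004 0.162]
0.165 42 [ 0.426 -0.049  0.163] [0.51  0.006 0.167]
0.17 37 [ 0.423 -0.049  0.168] [ 0.509 -0.005  0.172]
```

View pics/s1c.png

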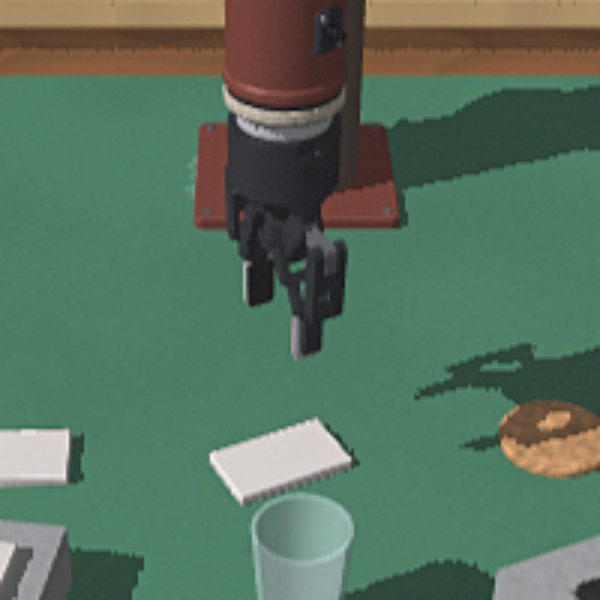

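The crop shows the open fingers straddling the cover's short side, aligned with it. Their tips are about 165 mm below the TCP at this opening.

Call:
play_rows(
  series=[
    [0,0.5,20,0,0,0,80],
    [0,0.5,50,0,0,0,80],
    [0,0.5,80,0,0,0,80],
    [0,0.5,105,0,0,0,80],
    [0,0.5,118,0,0,0,80],
    [0,0.5,125,0,0,0,80],
    [0,0.5,129,0,0,0,80],
    [0,0.5,129,0,0,0,80],
    [0,0.5,129,0,0,0,80],
  ],
)

```text
time_s: 2.57
position: [0.4659, -0.0227, 0.1717]
ee_rot: [179.9, 0.1, 116.5]
force: [0.4, -0.8, 0.4]
finger_gap: 0.0686
finger_force: 0.0
```

Call:
play_rows(
  series=[
    [0,0,0,0,0,0,60],
    [0,0,0,0,0,0,60],
    [0,0,0,0,0,0,60],
    [0,0,0,0,0,0,60],
    [0,0,0,0,0,0,60],
    [0,0,0,0,0,0,60],
  ],
)

```text
time_s: 3.07
position: [0.4664, -0.0224, 0.1726]
ee_rot: [179.9, 0.1, 116.6]
force: [-0.7, -0.5, 5.4]
finger_gap: 0.0581
finger_force: 64.3
```

Call:
play_rows(
  series=[
    [0,0,-3,0,0,0,60],
    [0,0,-10,0,0,0,60],
    [0,0,-25,0,0,0,60],
    [0,0,-45,0,0,0,60],
    [0,0,-70,0,0,0,60],
    [0,0,-92,0,0,0,60],
    [0,0,-106,0,0,0,60],
    [0,0,-112,0,0,0,60],
    [0,0,-112,0,0,0,60],
    [0,0,-112,0,0,0,60],
  ],
)

```text
time_s: 3.9
position: [0.4652, -0.022, 0.2827]
ee_rot: [180.0, 0.0, 116.6]
force: [-1.2, 0.7, -0.6]
finger_gap: 0.0579
finger_force: 64.2
```

```bash
python3 - <<'E'
from h import *
from go import to
to(.660,.217,.285,113.8)
p,d=cap('scene','s2'); W=world('scene',d)
m=(p.min(2)>150)&(W[...,2]>.06)&(W[...,2]<.2)&(np.hypot(W[...,0]-.465,W[...,1]+.022)<.09)&(d>0)
P=W[m]; print(m.sum(),P.min(0),P.max(0))
k=P[:,2]>np.median(P[:,2])-.004
A=np.c_[P[k,:2]-P[k,:2].mean(0),np.ones(k.sum())]; print(np.linalg.lstsq(A,P[k,2],rcond=None)[0], P[k].mean(0))
cv2.imwrite('pics/s2c.png',cv2.resize(p[40:240,190:390,::-1],(600,600)))
E
```

```text
t 3.9 pos [ 0.4652 -0.022   0.2827] [1.7998e+02 1.0000e-02 1.1656e+02] F [-1.2  0.7 -0.6] gap 0.0579 
 shift [126.7 281.1  -2.3] turn [0.02 0.01 2.76]
500 [ 0.43246711 -0.07666105  0.11202853] [0.51253183 0.03106934 0.13888577]
[-0.01725957 -0.00113854  0.12173102] [ 0.47271432 -0.03264842  0.12173102]
```

View pics/s2c.png

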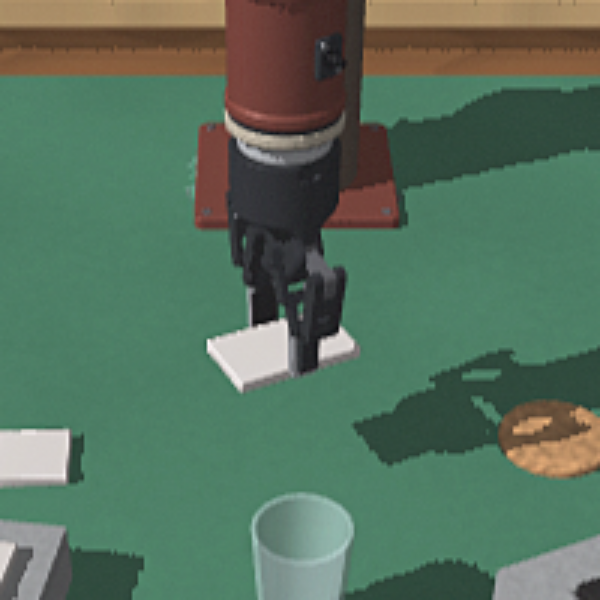

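The cover is held level and roughly centred between the fingers. I'll refine the port from depth before flying over.

```bash
python3 - <<'E'
from m import *
for n in('top','scene'):
    z=np.load(f'pics/{n}0.npz'); p=z['p'].astype(int); d=z['d']; W=world(n,d)
    R=(np.hypot(W[...,0]-.66,W[...,1]-.217)<.12)&(d>0)
    for nm,lo,hi in(('latch',.056,.07),('box',.046,.07)):
        m=R&(W[...,2]>lo)&(W[...,2]<hi)
        P=(W[m][:,:2]*1000).astype(np.float32)
        print(n,nm,m.sum(),np.median(W[m][:,2]),P.mean(0),cv2.minAreaRect(P))
    z2=W[R&(p.max(2)>90)&(abs(W[...,2]-.05)<.004)]; print(np.median(z2[:,2]))
    c=(abs(W[...,2]-.0115)<.006)&(p.min(2)>150)&(np.hypot(W[...,0]-.465,W[...,1]+.022)<.08)
    print('cover',cv2.minAreaRect((W[c][:,:2]*1000).astype(np.float32)),W[c].mean(0))
E
```

```text
top latch 896 0.06053464558720941 [660.5577  217.41333] ((661.2106323242188, 219.52235412597656), (102.15992736816406, 144.59365844726562), 30.976898193359375)
top box 5283 0.05184670341912341 [660.037   217.49724] ((660.72705078125, 217.89422607421875), (122.42398071289062, 150.62210083007812), 23.418598175048828)
0.05127071972986366
cover ((465.6695251464844, -21.43914794921875), (58.57292556762695, 99.00907897949219), 27.085338592529297) [ 0.46547583 -0.02141189  0.01121619]
scene latch 560 0.06071769173947172 [660.6663  215.85287] ((658.7225341796875, 216.35751342773438), (40.34953689575195, 78.07487487792969), 24.27950668334961)
scene box 3271 0.05185822348736804 [664.531   214.88196] ((657.7115478515625, 216.624755859375), (123.51216888427734, 152.879638671875), 24.030261993408203)
0.05149640362599263
cover ((464.6304931640625, -22.408370971679688), (62.73384475708008, 99.86865234375), 26.29762077331543) [ 0.46650614 -0.02358225  0.01165281]
```

Call:
play_rows(
  series=[
    [3,7,0,0,0,0.1,60],
    [10,22,0,0,0,0.3,60],
    [21,46,0,0,0,0.5,60],
    [34,75,0,0,0,0.8,60],
    [47,105,0,0,0,1.1,60],
    [60,135,0,0,0,1.4,60],
    [74,165,0,0,0,1.6,60],
    [87,195,0,0,0,1.9,60],
    [101,225,0,0,0,2.2,60],
    [113,252,0,0,0,2.5,60],
    [121,270,0,0,0,2.7,60],
    [125,279,0,0,0,2.8,60],
    [126,281.3,0,0,0,2.8,60],
    [126,281.3,0,0,0,2.8,60],
    [126,281.3,0,0,0,2.8,60],
    [126,281.3,0,0,0,2.8,60],
  ],
)

```text
time_s: 5.28
position: [0.6602, 0.2157, 0.2819]
ee_rot: [-179.9, -0.0, 113.7]
force: [-0.1, 0.0, -0.9]
finger_gap: 0.0576
finger_force: 64.3
```

```bash
python3 - <<'E'
from h import *
from go import to
to(.6605,.2163,.231,113.8)
p,d=cap('scene','s3'); W=world('scene',d)
m=(p.min(2)>150)&(W[...,2]>.08)&(W[...,2]<.2)&(np.hypot(W[...,0]-.66,W[...,1]-.217)<.09)&(d>0)
P=W[m]; print(m.sum(),np.percentile(P[:,2],[2,50,98]))
k=abs(P[:,2]-np.median(P[:,2]))<.006
print(cv2.minAreaRect((P[k][:,:2]*1000).astype(np.float32)))
E
```

```text
t 5.28 pos [0.6602 0.2157 0.2819] [-1.7991e+02 -1.0000e-02  1.1372e+02] F [-0.1  0.  -0.9] gap 0.0576 
 shift [ 0.4  0.6 50.9] turn [-0.09 -0.01 -0.08]
839 [0.11393397 0.12066856 0.13878731]
((660.2979125976562, 214.048095703125), (68.36841583251953, 101.18680572509766), 16.236400604248047)
```

Call:
play_rows(
  series=[
    [0.3,0.5,5,0,0,0,60],
    [0.3,0.5,15,0,0,0,60],
    [0.3,0.5,28,0,0,0,60],
    [0.3,0.5,38,0,0,0,60],
    [0.3,0.5,44,0,0,0,60],
    [0.3,0.5,47,0,0,0,60],
    [0.3,0.5,48.5,0,0,0,60],
    [0.3,0.5,48.5,0,0,0,60],
    [0.3,0.5,48.5,0,0,0,60],
  ],
)

```text
time_s: 6.08
position: [0.6613, 0.2169, 0.2346]
ee_rot: [180.0, 0.0, 113.7]
force: [-0.0, -1.0, -0.5]
finger_gap: 0.0576
finger_force: 64.3
```

```bash
python3 - <<'E'
from h import *
from go import to
to(.6605,.2163,.231,113.8)
p,d=cap('scene','s4')
cv2.imwrite('pics/s4c.png',cv2.resize(p[150:300,310:510,::-1],(800,600)))
E
```

```text
t 6.08 pos [0.6613 0.2169 0.2346] [1.7996e+02 1.0000e-02 1.1375e+02] F [-0.  -1.  -0.5] gap 0.0576 
 shift [-0.2 -1.   3.6] turn [ 0.04  0.01 -0.05]
```

View pics/s4c.png

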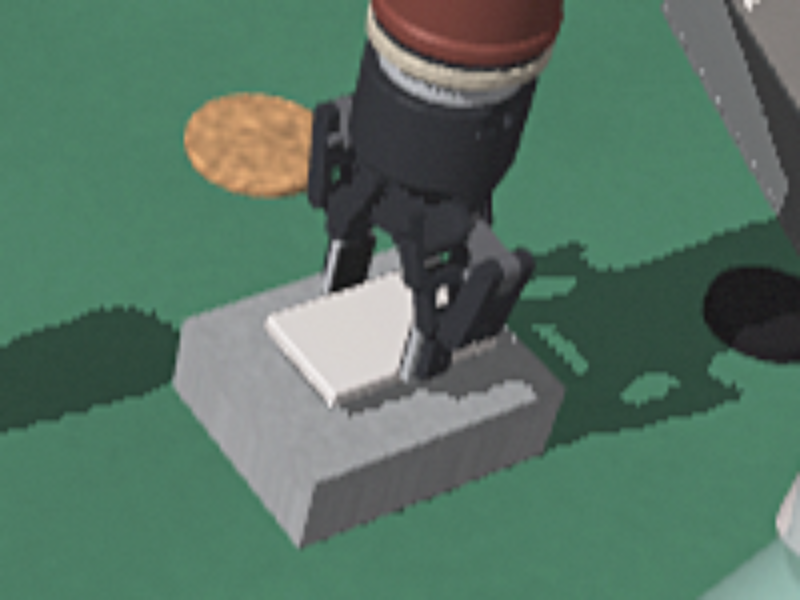

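The cover sits square over the box, a few millimetres above the latch, with the fingers clear of the box. I'll lower it until it touches.

Call:
play_rows(
  series=[
    [0,-0.8,1,0,0,0,60],
    [0,-0.8,2,0,0,0,60],
    [0,-0.8,3,0,0,0,60],
    [0,-0.8,3.5,0,0,0,60],
    [0,-0.8,3.5,0,0,0,60],
    [0,-0.8,3.5,0,0,0,60],
  ],
)

```text
time_s: 6.63
position: [0.6605, 0.2166, 0.2317]
ee_rot: [180.0, 0.0, 113.8]
force: [-2.1, -0.8, 5.6]
finger_gap: 0.0575
finger_force: 64.9
```

Call:
play_rows(
  series=[
    [0,0,-0.5,0,0,0,60],
    [0,0,-0.5,0,0,0,75],
    [0,0,-0.5,0,0,0,85],
    [0,0,-0.5,0,0,0,90],
    [0,0,-0.5,0,0,0,90],
    [0,0,-0.5,0,0,0,90],
    [0,0,-8,0,0,0,90],
    [0,0,-25,0,0,0,90],
    [0,0,-50,0,0,0,90],
    [0,0,-75,0,0,0,90],
    [0,0,-90,0,0,0,60],
    [0,0,-96,0,0,0,30],
    [0,0,-96,0,0,0,0],
    [0,0,-96,0,0,0,0],
    [0,0,-96,0,0,0,0],
    [0,0,-96,0,0,0,0],
  ],
)

```text
time_s: 7.97
position: [0.6597, 0.2164, 0.3244]
ee_rot: [-179.8, -0.0, 113.7]
force: [0.4, 0.2, -0.7]
finger_gap: 0.0032
finger_force: 0.0
```

```bash
python3 - <<'E'
from m import *
from go import to
to(.6605,.2163,.25,113.8)
p,d=cap('scene','s5'); W=world('scene',d)
R=(np.hypot(W[...,0]-.66,W[...,1]-.217)<.12)&(d>0)
m=R&(p.min(2)>165)&(abs(W[...,2]-.07)<.006)
P=W[m];print(m.sum(),'cover',P.mean(0),cv2.minAreaRect((P[:,:2]*1000).astype(np.float32)))
A=np.c_[P[:,:2]-P[:,:2].mean(0),np.ones(len(P))]; print(np.linalg.lstsq(A,P[:,2],rcond=None)[0])
b=R&(W[...,2]>.046)&(W[...,2]<.08);print('box',cv2.minAreaRect((W[b][:,:2]*1000).astype(np.float32)))
cv2.imwrite('pics/s5c.png',cv2.resize(p[150:300,310:510,::-1],(800,600)))
E
```

```text
t 7.97 pos [0.6597 0.2164 0.3244] [-1.7981e+02 -4.0000e-02  1.1375e+02] F [ 0.4  0.2 -0.7] gap 0.0032 
 shift [-0.4  1.  74.4] turn [-0.19 -0.04 -0.05]
1074 cover [0.66142209 0.21520787 0.07043309] ((659.64990234375, 216.94384765625), (59.26648712158203, 101.2088851928711), 23.36836814880371)
[-0.00766301  0.00162099  0.07043309]
box ((658.2218017578125, 216.8308563232422), (122.48789978027344, 152.7271270751953), 23.620229721069336)
```

View pics/s5c.png

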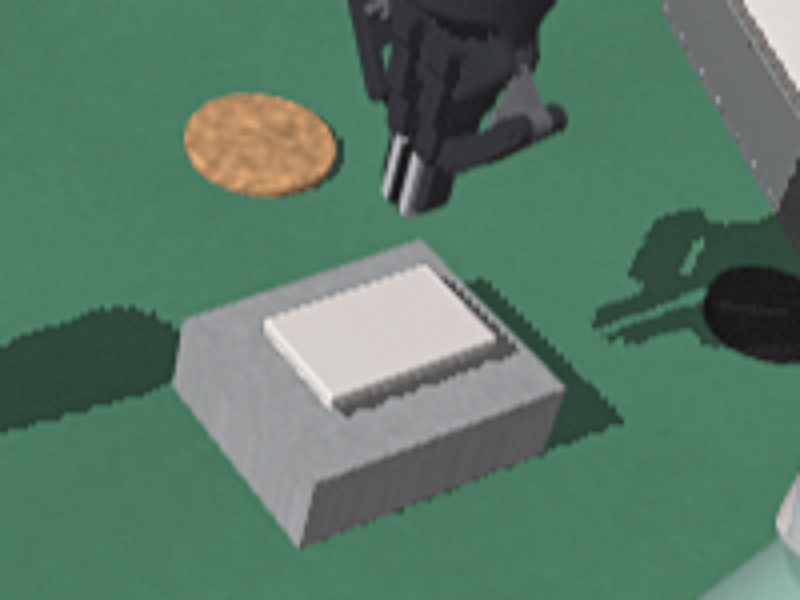

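The released cover lies level and square on the raised latch, centred on the box to within about 1.5 mm. The closed fingers are above it, so I can press its centre.

Call:
play_rows(
  series=[
    [0,0.4,10,0,0,0,0],
    [0,0.4,30,0,0,0,0],
    [0,0.4,52,0,0,0,0],
    [0,0.4,68,0,0,0,0],
    [0,0.4,74,0,0,0,0],
    [0,0.4,77,0,0,0,0],
    [0,0.4,79,0,0,0,0],
    [0,0.4,80,0,0,0,0],
    [0,0.4,80,0,0,0,0],
  ],
)

```text
time_s: 8.77
position: [0.6611, 0.2168, 0.2478]
ee_rot: [179.9, 0.0, 113.8]
force: [0.1, -0.1, 0.0]
finger_gap: -0.0001
finger_force: 0.0
```

Call:
play_rows(
  series=[
    [0,-0.5,2,0,0,0,0],
    [0,-0.5,4,0,0,0,0],
    [0,-0.5,5,0,0,0,0],
    [0,-0.5,6,0,0,0,0],
    [0,-0.5,7,0,0,0,0],
    [0,-0.5,8,0,0,0,0],
    [0,-0.5,9,0,0,0,0],
    [0,-0.5,10,0,0,0,0],
    [0,-0.5,11,0,0,0,0],
    [0,-0.5,11,0,0,0,0],
    [0,-0.5,11,0,0,0,0],
  ],
)

```text
time_s: 9.68
position: [0.6604, 0.2165, 0.2371]
ee_rot: [179.9, 0.0, 113.8]
force: [-2.4, 0.3, 6.3]
finger_gap: -0.0001
finger_force: 2.8
```

Call:
play_rows(
  series=[
    [0,0,1,0,0,0,0],
    [0,0,2,0,0,0,0],
    [0,0,3,0,0,0,0],
    [0,0,3.5,0,0,0,0],
    [0,0,3.5,0,0,0,0],
    [0,0,3.5,0,0,0,0],
  ],
)

```text
time_s: 10.18
position: [0.6604, 0.2165, 0.2336]
ee_rot: [179.9, 0.0, 113.8]
force: [-2.5, -0.9, 5.8]
finger_gap: 0.0002
finger_force: 3.0
```

Call:
play_rows(
  series=[
    [0,0,0.5,0,0,0,0],
    [0,0,1,0,0,0,0],
    [0,0,1,0,0,0,0],
    [0,0,1,0,0,0,0],
  ],
)

```text
time_s: 10.52
position: [0.6605, 0.2166, 0.2335]
ee_rot: [179.9, 0.0, 113.8]
force: [-5.1, -1.4, 10.6]
finger_gap: 0.0001
finger_force: 5.2
```

Call:
play_rows(
  series=[
    [0,0,0.5,0,0,0,0],
    [0,0,1,0,0,0,0],
    [0,0,1.5,0,0,0,0],
    [0,0,1.5,0,0,0,0],
    [0,0,1.5,0,0,0,0],
  ],
)

```text
time_s: 10.93
position: [0.6605, 0.2166, 0.2334]
ee_rot: [180.0, 0.0, 113.8]
force: [-9.0, -2.0, 17.8]
finger_gap: -0.0002
finger_force: 8.9
```

Call:
play_rows(
  series=[
    [0,0,-2,0,0,0,0],
    [0,0,-4,0,0,0,0],
    [0,0,-10,0,0,0,0],
    [0,0,-30,0,0,0,0],
    [0,0,-60,0,0,0,0],
    [0,0,-95,0,0,0,0],
    [0,0,-125,0,0,0,0],
    [0,0,-140,0,0,0,0],
    [0,0,-145,0,0,0,0],
    [0,0,-145,0,0,0,0],
    [0,0,-145,0,0,0,0],
  ],
)

```text
time_s: 11.85
position: [0.6599, 0.2164, 0.3733]
ee_rot: [-179.9, -0.0, 113.8]
force: [0.5, 0.3, -0.4]
finger_gap: -0.0
finger_force: 0.0
```

```bash
python3 - <<'E'
from m import *
from go import to
to(.6605,.2163,.25,113.8)
p,d=cap('scene','s6'); W=world('scene',d)
R=(np.hypot(W[...,0]-.66,W[...,1]-.217)<.12)&(d>0)
m=R&(p.min(2)>165)&(abs(W[...,2]-.06)<.008)
P=W[m];print(m.sum(),'cover',P.mean(0),cv2.minAreaRect((P[:,:2]*1000).astype(np.float32)))
A=np.c_[P[:,:2]-P[:,:2].mean(0),np.ones(len(P))]; print(np.linalg.lstsq(A,P[:,2],rcond=None)[0])
b=R&(W[...,2]>.046)&(W[...,2]<.08);print('box',cv2.minAreaRect((W[b][:,:2]*1000).astype(np.float32)))
q=(np.hypot(W[...,0]-.635,W[...,1]+.263)<.09)&(p.min(2)>165)&(W[...,2]>.04)
print('other cover z',W[q].mean(0))
cv2.imwrite('pics/s6c.png',cv2.resize(p[150:300,260:460,::-1],(800,600)))
E
```

```text
t 11.85 pos [0.6599 0.2164 0.3733] [-1.7990e+02 -2.0000e-02  1.1375e+02] F [ 0.5  0.3 -0.4] gap -0.0 
 shift [ -0.4   0.7 123.3] turn [-0.1  -0.02 -0.05]
1085 cover [0.66175353 0.21439129 0.06129357] ((659.7677612304688, 216.62417602539062), (61.50117874145508, 101.28441619873047), 23.528274536132812)
[-0.00464923  0.01460242  0.06129357]
box ((658.2830810546875, 216.74343872070312), (123.98304748535156, 153.13360595703125), 24.363767623901367)
other cover z [ 0.6385042  -0.26048661  0.06112649]
```

View pics/s6c.png

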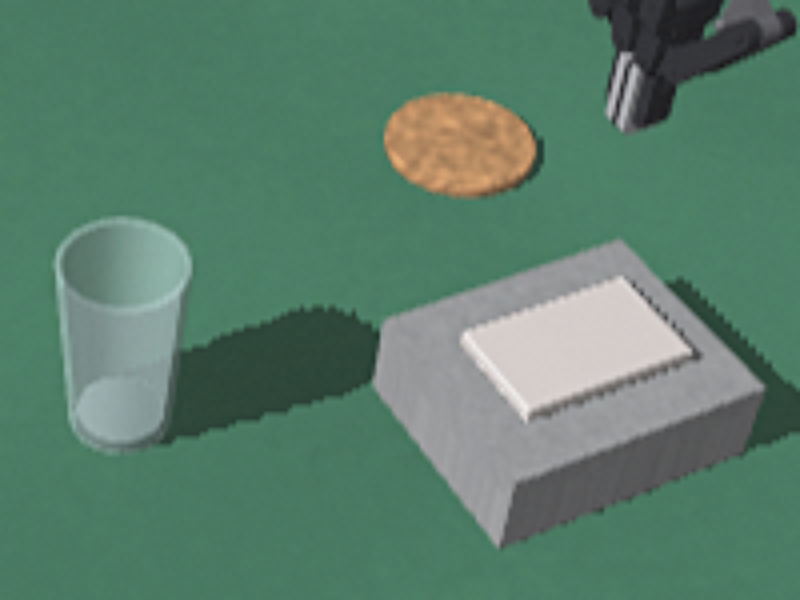

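The glass stands untouched and the cover lies flat with only a thin shadow. The plane fit hints at a slight tilt, so I'll check it robustly against the other cover.

```bash
python3 - <<'E'
from m import *
D=[];
for i in range(6):
    p,d=env.capture('scene'); D.append(d)
d=np.median(D,0); W=world('scene',d); p=p.astype(int)
for c in((.66,.217),(.637,-.262)):
    R=(np.hypot(W[...,0]-c[0],W[...,1]-c[1])<.12)&(d>0)
    for nm,m in(('cover',R&(p.min(2)>165)&(abs(W[...,2]-.06)<.008)),('box',R&(p.max(2)<160)&(abs(W[...,2]-.051)<.006)&(np.ptp(p,axis=2)<15))):
        m=cv2.erode(m.astype(np.uint8),np.ones((5,5)))>0
        P=W[m]; A=np.c_[P[:,:2]-c,np.ones(len(P))]; f=np.linalg.lstsq(A,P[:,2],rcond=None)[0]
        print(c,nm,m.sum(),f,'rms',(A@f-P[:,2]).std())
E
```

```text
(0.66, 0.217) cover 739 [ 0.00086376 -0.00065309  0.06160143] rms 0.0005757532614989149
(0.66, 0.217) box 244 [-0.00176868  0.00171155  0.05164486] rms 0.0005414308054210019
(0.637, -0.262) cover 756 [ 0.00069298 -0.00037639  0.06152613] rms 0.0005273789705553155
(0.637, -0.262) box 192 [-0.00235073  0.00058814  0.05152803] rms 0.0005461836885599002
```

The cover is level, and its top is at the same height as on the closed box, so I'll hand it in.

```bash
python3 -c "
from station import env
print(env.finish_job())"
```

```text
the job is handed in; nothing more can be done
None
```

The cover plate is pressed down flat and level on the open box, square and centred to within about 1.5 mm; the glass was left untouched, and I handed the job in at about 12 s (no verdict was returned).

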